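# Mute the display alarm and draw the slide rule out of its carry case

### The job

First mute the theft alarm: twist the black spring-return knob on the grey box clockwise to its stop, then let go so that it springs all the way back. Then take the white slide rule out of the blue carry case: the opening between the two covers is shorter than the rule, so slide it back under the longer cover, tilt its other end up and draw it out diagonally without forcing it. Finish while still holding the rule still in the gripper, all of it at least 5 cm above the top of the case and touching nothing else, and leave the other things on the counter where they are.

Things in the scene. Friction and masses are not known exactly. Their poses are not given: they have to be found in the camera images.
- case: Blue plastic carry case fixed to the counter, an open-topped box 285 mm long (its x), 126 mm wide (y), 74 mm high. Origin on the counter under the centre of the opening in its top; z up. The opening is 160 mm long (x = -80 to +80 mm) and 116 mm wide, between two pale clear-plastic covers with red edge strips. Side walls 5 mm thick, 70 mm high. A black handle stands out 23 mm from the -y side at z = 45 mm.
- long_edge (a point): Middle of the long cover's edge at the opening, on its top: x = -80, y = 0, z = 74 mm in the case's frame (axes as the case's). This clear cover is 4 mm thick (underside at z = 70 mm) and reaches back to x = -160 mm; the pocket under it ends at the end wall's inner face, x = -155 mm.
- short_edge (a point): Middle of the short cover's edge at the opening, on its top: x = +80, y = 0, z = 74 mm in the case's frame. This cover, 4 mm thick too, reaches to x = +125 mm; the end wall's inner face is at x = +120 mm.
- plinth (a point): Centre of the top of the grey plinth under the opening, 20 mm above the counter. The plinth is 20 mm wide and runs along the case's x axis from end wall to end wall; the floor beside it is 4 mm above the counter, 48 mm wide on each side.
- rule: White slide rule with a yellow middle strip, loose, 210 mm long (its x), 34 mm wide (y), 12 mm thick (z), about 110 g, mass evenly spread. Origin at the centre of its underside. At the start it lies flat on the plinth in the case, its x axis along the case's x axis within a few degrees, with both ends under the covers (its centre between x = -20 and +2 mm of the case).
- rule_center (a point): Centre of the slide rule, half-way up its thickness; axes as the rule's.
- rule_end1 (a point): Middle of the rule's end face at its -x end (under the long cover at the start).
- rule_end2 (a point): Middle of the rule's end face at its +x end (under the short cover at the start).
- alarm: Grey alarm box fixed to the counter, 85 x 85 x 40 mm, origin at the centre of its underside; the black knob sits in the middle of its top.
- knob (a joint): Turn of the black spring-return knob in rad: 0 at rest, grows clockwise seen from above, stop at 1.2. The spring resists with 0.02 to 0.17 N m and brings it back to 0 in about half a second when let go.
- knob_grip (a point): Point on the upright axis of the knob at the height to grip it, 66 mm above the counter. The grip is an upright bar 48 mm long (this point's x), 14 mm wide (y), from 50 to 78 mm above the counter; the point turns with the knob.
- dish: White ceramic coin dish, 110 mm across, 30 mm high, origin under its centre. To be left alone.
- turntable: Chrome display turntable, 200 mm across, 24 mm high, standing still, origin under its centre.
- calculator: Gold LED calculator 130 x 75 x 26 mm on the turntable, origin at the centre of its underside. To be left alone.
- sharpener: Red metal pencil sharpener, about 100 x 55 x 64 mm, origin at the centre of its underside. To be left alone.
- dispenser: Stainless tape dispenser, 135 x 50 x 75 mm, origin at the centre of its underside. To be left alone.
Mind the look-alikes: they are no part of the job. Of the things that look like the alarm, take the one that is farthest to the robot's left at the start. There is more than one size of the rule; the one meant has the size given above.

How it is judged:
By the outcome, as a careful person would: the job done as asked, in the order asked, and still so for the second after the job is handed in, while the arm keeps its last pose, push and grip.
It also fails if it takes over 62 s, if anything falls off the work surface, if the arm or the gripper's body presses on something with over 40 N, if the wrist force passes 120 N, or if a joint passes its speed limit or range.

### The arm

A 6-joint arm with a two-finger parallel gripper is mounted at the origin on the work surface. World frame = base frame: x ahead of the robot, y to its left, z up, the work surface at z = 0. Lengths are in mm, angles in rad, forces in N, time in s.
With the tool pointing down it reaches from about 350 to 775 mm from the base axis. Payload 7.3 kg.
Tool frame: the origin (TCP) lies between the finger pads; the fingertips stand 25 mm ahead of it and the grasp point (between the pads) lies 6 mm ahead of it; z points along the fingers, y is the line along which they close (so a half turn about z gives the same grasp; the last joint's range is limited). The gripper opens to 92 mm and grips with 3 to 60 N. Pads are 19 mm wide; open, the fingers measure 130 mm over their backs; the gripper's body (75 mm by 190 mm) begins 47 mm behind the grasp point.
Start: joints at [-0.146, 0.342, 1.524, -0, 1.275, -0.146], TCP at [525.017, 0.02, 251.741] pointing down, gripper open.
Joint ranges: [-2.53, 2.53], [-0.77, 2.02], [0.04, 2.7], [-1, 4.14], [0.28, 2.66], [-3.11, 3.11]. Speed limits (rad/s): [2.57, 2.57, 3.14, 3.14, 3.14, 3.14].

### API

Orientations are given as [roll, pitch, yaw] about the fixed x, y, z axes, in that order (R = Rz(yaw) Ry(pitch) Rx(roll)).
In Python, from plant import bot gives the robot as it stands.
- The arm moves only by the tool play_rows, never from a script. Its argument "commands" is a list of rows, each an object of numbers: "x", "y", "z": the shift along the tool's x, y, z in m; "twist": the turn about the tool's z in degrees. In form: [{"x": .., "y": .., "z": .., "twist": ..}, ...]. A call has exactly 8 rows; each row is the pose to reach, as a shift and turn from the pose commanded when the call began, along the tool's axes at that moment; what a row does not reach only later rows make up. A row lasts 1/10 s, in which the tool goes at most 50 mm and 8.59 degrees, less where a joint would pass 70% of its speed; a pose out of reach is approached as far as the arm can. A call with a gripper value outside its range is refused whole. "jaw" is the closure, from 0 (fully open) to 1 (shut), set as the call begins (left out, the last holds). The fingers move at their own pace and stop on an object; the grip force is fixed at half the most. Time passes only in rows, so rows that repeat a pose let the fingers close, or fill a call up. It gives the time, the measured TCP pose, the force, the opening and the grip force at its end, in the units of the state.
- bot.get_obs(): the state, without advancing time (a new reading comes with each control period).
- bot.capture(name): name is "scene" or "side" or "wrist"; returns a dict with "pixels" (400x640x3 uint8, red, green, blue), "fx", "fy", "cx", "cy" (pixels), "eye" and "rotation" of the camera in the world. Camera axes: x right, y down, z forward; pixel columns grow to the right and rows downward; lengths in mm; the calibration is good to about 2 mm. A picture is of the moment at which its call begins. There is no depth.
- bot.close_job(): hands the job in; it is judged then, once.
The state is a dict: "time": time; "joint_positions": joint angles; "dq": joint speeds; "tau": joint torques, N m; "tool_pos": TCP position; "tcp_rot": TCP orientation; "contact_force": force on the tool from outside, world axes, zero at the start; "moment": the same for the moment, N m; "grip_width": finger opening in mm; "finger_force": force on a finger pad.
Only numpy, scipy, OpenCV 4.12 (cv2) and the standard library are available. Lean on these libraries where they do the work, as an engineer would, in place of code of your own. Each camera call takes 0.05 s, during which the arm holds its last target. There are 200 camera calls.

## Working session

There is one attempt and no reset: what is moved stays moved. The work goes in short steps, Python scripts to look and compute and a tool call to move; the robot and the scene stay as the last step left them, time stands still between calls to the robot, and variables do not carry over. Pictures are saved under pics/ and viewed, at most 12 in all, crops included, and the job is handed in when it is done.

Besides the shell and the picture viewer there is one more tool, called after ">>>" by a JSON object that holds its "api" and its "payload". play_rows: Moves the arm, as the interface text tells. Its arguments: {"type":"object","properties":{"commands":{"type":"array"},"jaw":{"type":"number"}},"required":["commands"]}

```bash
mkdir -p pics; ls
cat > h.py <<'E'
import numpy as np, cv2, json
from plant import bot
def snap(cam,name):
    c=bot.capture(cam); cv2.imwrite(f'pics/{name}.png',c['pixels'][:,:,::-1])
    np.savez(f'pics/{name}.npz',**{k:np.array(v) for k,v in c.items()})
    return c
def load(name): return dict(np.load(f'pics/{name}.npz'))
def at_z(c,u,v,z):
    d=np.array(c['rotation'])@np.array([(u-c['cx'])/c['fx'],(v-c['cy'])/c['fy'],1]); e=np.array(c['eye'])
    return (e+d*(z-e[2])/d[2]).round(1)
def proj(c,p):
    q=np.array(c['rotation']).T@(np.array(p,float)-c['eye']); return np.array([c['fx']*q[0]/q[2]+c['cx'],c['fy']*q[1]/q[2]+c['cy']]).round(1)
E
python3 - <<'E'
from h import *
for k in ['scene','side','wrist']:
    c=snap(k,k+'0'); print(k,c['fx'],c['cx'],c['cy'],np.round(c['eye'],1),np.round(c['rotation'],3).tolist())
print(bot.get_obs())
E
```

```text
pics
scene 385.9244633450804 318.2528768784955 195.74687570335087 [1154.3 -611.   631.9] [-2.155, -0.009, 0.786]
side 457.87228288847854 315.9506568652652 207.92380237181442 [  55.4 -844.   624.7] [-2.083, -0.017, -0.588]
wrist 351.31630494131423 324.96406619751184 202.03445232474604 [524.6  75.4 382.9] [2.857, 0.001, 0.0]
{'time': 0.15, 'joint_positions': array([-1.45983650e-01,  3.42545781e-01,  1.52479360e+00, -1.83549734e-05,
        1.27537967e+00, -1.46009495e-01]), 'dq': array([-1.36268727e-03, -1.79956880e-03, -3.42384928e-03,  9.33063827e-05,
       -5.34161067e-04,  1.58796960e-03]), 'tau': array([ 7.52666965e-04, -4.31470585e+01, -2.44352603e+01,  7.18239485e-02,
        5.38185902e-02, -1.32920518e-04]), 'tool_pos': array([5.24729623e+02, 6.53941066e-02, 2.51214753e+02]), 'tcp_rot': array([-3.14047569e+00, -1.46514187e-04,  1.57082744e+00]), 'contact_force': array([-0.01994459,  0.03732072, -0.14529749]), 'moment': array([ 0.0642226 , -0.0303173 ,  0.04097156]), 'finger_force': 0.0, 'grip_width': 91.6895788163286}
```

View pics/scene0.png

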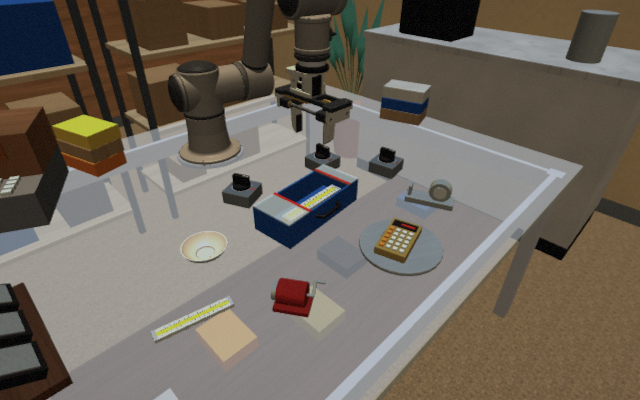

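View pics/side0.png

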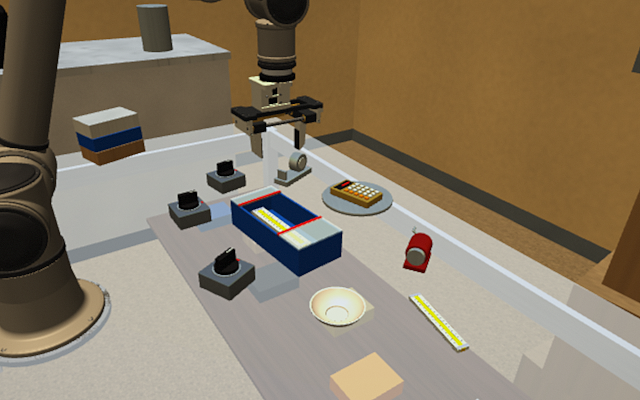

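```bash
cat >> h.py <<'E'
from scipy.spatial.transform import Rotation as Ro
_a,_p=at_z,proj
def fix(c):
    c=dict(c); r=np.array(c['rotation'])
    if r.shape==(3,): c['rotation']=Ro.from_euler('xyz',r).as_matrix()
    return c
def at_z(c,*a): return _a(fix(c),*a)
def proj(c,*a): return _p(fix(c),*a)
def crop(name,x0,y0,x1,y1,f):
    im=cv2.imread(f'pics/{name}.png')[y0:y1,x0:x1]; cv2.imwrite(f'pics/{name}_c.png',cv2.resize(im,None,fx=f,fy=f,interpolation=cv2.INTER_CUBIC))
E
python3 - <<'E'
from h import *
s=load('scene0');d=load('side0')
print(proj(s,[525,0,252]),proj(d,[525,0,252]))
for u,v in [(323,150),(386,155),(241,178)]: print('scene',at_z(s,u,v,78))
for u,v in [(226,162),(189,193),(227,252)]: print('side',at_z(d,u,v,78))
crop('side0',160,150,360,290,4)
crop('scene0',210,140,420,250,3.8)
E
```

```text
[311.7 127.5] [278.5 141.4]
scene [388.8 182.2  78. ]
scene [549.  298.7  78. ]
scene [ 350.8 -105.7   78. ]
side [530.4 329.   78. ]
side [369.5 196.6  78. ]
side [343.  -97.6  78. ]
```

View pics/side0_c.png

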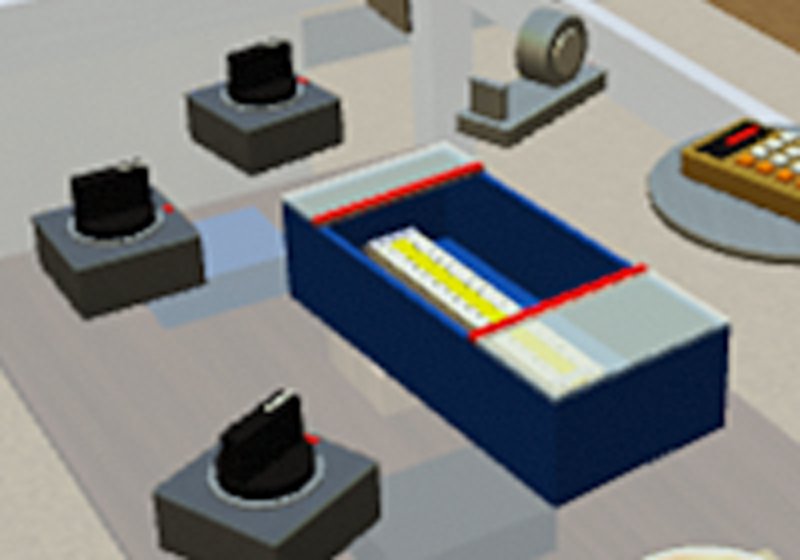

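View pics/wrist0.png

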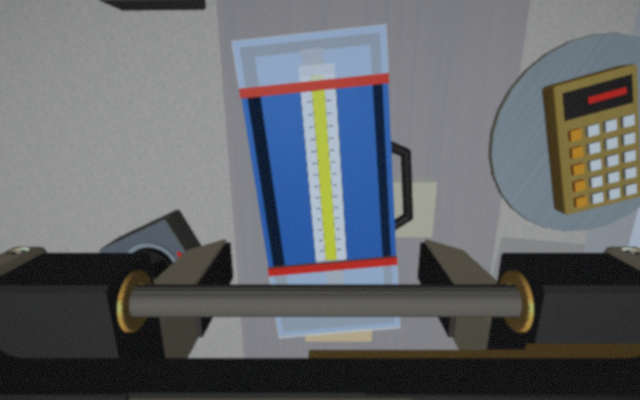

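Run:
```python
from h import *
c=load('wrist0')
for n,u,v,z in [('top edge L',240,93,74),('top edge R',389,80,74),('bot edge L',269,271,74),('bot R',397,263,74),('far L',232,40,74),('far R',386,25,74),('nearL',279,338,74),('nearR',400,327,74),
 ('rule topL',299,66,32),('rule topR',333,64,32),('rule botL',316,262,32),('rule botR',347,262,32)]: print(n,at_z(c,u,v,z))
d=load('side0'); s=load('scene0')
P=lambda x,y:(160+x/4,150+y/4)
print('knobtop ends',at_z(d,*P(228,55),78),at_z(d,*P(290,42),78), 'dot',at_z(d,*P(303,80),40))
print('box top corners',[at_z(d,*P(*p),40) for p in [(188,95),(257,130),(342,98)]],at_z(d,*P(257,172),0))
print('knob ring centre',at_z(d,*P(262,92),42))
crop('scene0',290,135,420,185,6)
```

```text
top edge L [453.1  80.4  74. ]
top edge R [577.7  90.7  74. ]
bot edge L [470.1 -84.9  74. ]
bot R [594.  -76.3  74. ]
far L [449.4 121.2  74. ]
far R [573.1 132.2  74. ]
nearL [ 477.  -161.4   74. ]
nearR [ 601.2 -148.2   74. ]
rule topL [500.1 105.1  32. ]
rule topR [531.9 106.9  32. ]
rule botL [514.6 -95.8  32. ]
rule botR [548.6 -95.8  32. ]
knobtop ends [503.  330.9  78. ] [551.2 329.2  78. ] dot [563.8 339.8  40. ]
box top corners [array([480. , 359.9,  40. ]), array([499.4, 278.7,  40. ]), array([574.8, 295.5,  40. ])] [501.4 291.2   0. ]
knob ring centre [527.1 332.1  42. ]
```

View pics/scene0_c.png

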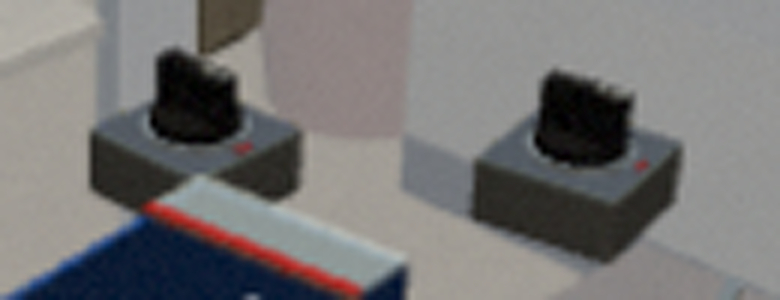

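>>> {"api": "play_rows", "payload": {"commands": [{"x":0.03,"y":0,"z":0,"twist":-8},{"x":0.08,"y":0,"z":0,"twist":-16},{"x":0.13,"y":0,"z":0,"twist":-24},{"x":0.18,"y":0,"z":0,"twist":-32},{"x":0.23,"y":0,"z":0,"twist":-40},{"x":0.28,"y":0.003,"z":0,"twist":-48},{"x":0.315,"y":0.003,"z":0,"twist":-56},{"x":0.33,"y":0.003,"z":0,"twist":-64}]}}

```text
time: 0.95
tool_pos: [527.1, 333.4, 250.9]
tcp_rot: [-3.141, -0.001, 2.697]
contact_force: [0.5, -0.2, 0.5]
grip_width: 91.8
finger_force: 0.0
```

>>> {"api": "play_rows", "payload": {"commands": [{"x":0,"y":0,"z":0,"twist":-8},{"x":0,"y":0,"z":0,"twist":-16},{"x":0,"y":0,"z":0,"twist":-24},{"x":0,"y":0,"z":0,"twist":-26},{"x":0,"y":0,"z":0,"twist":-26},{"x":0,"y":0,"z":0,"twist":-26},{"x":0,"y":0,"z":0,"twist":-26},{"x":0,"y":0,"z":0,"twist":-26}]}}

```text
time: 1.75
tool_pos: [528.0, 330.0, 251.7]
tcp_rot: [-3.142, 0.0, 3.141]
contact_force: [0.2, -0.6, 0.6]
grip_width: 91.6
finger_force: 0.0
```

Run:
```python
from h import *
c=snap('wrist','w1'); o=bot.get_obs(); print(o['tool_pos'],o['tcp_rot'],o['joint_positions'],c['eye'],c['rotation'],o['time'])
```

```text
[528.00563686 329.98723514 251.72541196] [-3.14154794e+00  5.00997593e-05  3.14115902e+00] [ 4.35593206e-01  5.24679956e-01  1.23295224e+00 -6.27845970e-05
  1.38393393e+00 -1.13475782e+00] [451.91411504 329.53472002 383.40360527] [2.85614013e+00 4.02785692e-04 1.57030114e+00] 1.8
```

View pics/w1.png

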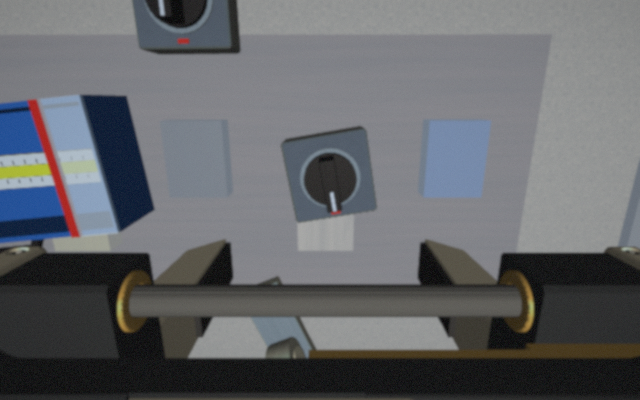

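Run:
```python
from h import *
c=load('w1')
print([at_z(c,*p,40) for p in [(282,141),(364,127),(377,208),(298,222)]], 'disc',at_z(c,330,178,47),'bar',at_z(c,326,156,78),at_z(c,335,213,78))
cr=[at_z(c,*p,40) for p in [(282,141),(364,127),(377,208),(298,222)]]; print(np.mean(cr,0))
```

```text
[array([491. , 287.7,  40. ]), array([477.7, 366.8,  40. ]), array([559.1, 382.6,  40. ]), array([574.2, 301.4,  40. ])] disc [526.1 334.3  47. ] bar [499.7 330.3  78. ] [552.  338.5  78. ]
[525.5   334.625  40.   ]
```

>>> {"api": "play_rows", "payload": {"commands": [{"x":0.002,"y":0.0045,"z":0.02,"twist":-4},{"x":0.002,"y":0.0045,"z":0.05,"twist":-10},{"x":0.002,"y":0.0045,"z":0.085,"twist":-10},{"x":0.002,"y":0.0045,"z":0.12,"twist":-10},{"x":0.002,"y":0.0045,"z":0.15,"twist":-10},{"x":0.002,"y":0.0045,"z":0.168,"twist":-10},{"x":0.002,"y":0.0045,"z":0.176,"twist":-10},{"x":0.002,"y":0.0045,"z":0.176,"twist":-10}]}}

```text
time: 2.6
tool_pos: [525.7, 334.3, 74.9]
tcp_rot: [-3.141, -0.002, -2.967]
contact_force: [0.2, 0.0, -0.6]
grip_width: 92.0
finger_force: 0.0
```

>>> {"api": "play_rows", "payload": {"commands": [{"x":0,"y":0,"z":0,"twist":0},{"x":0,"y":0,"z":0,"twist":0},{"x":0,"y":0,"z":0,"twist":0},{"x":0,"y":0,"z":0,"twist":0},{"x":0,"y":0,"z":0,"twist":0},{"x":0,"y":0,"z":0,"twist":0},{"x":0,"y":0,"z":0,"twist":0},{"x":0,"y":0,"z":0,"twist":0}], "jaw": 1}}

```text
time: 3.4
tool_pos: [526.0, 334.5, 75.7]
tcp_rot: [-3.142, 0.0, -2.967]
contact_force: [0.4, 0.4, -1.1]
grip_width: 32.3
finger_force: 0.0
```

>>> {"api": "play_rows", "payload": {"commands": [{"x":0,"y":0,"z":0,"twist":0},{"x":0,"y":0,"z":0,"twist":0},{"x":0,"y":0,"z":0,"twist":0},{"x":0,"y":0,"z":0,"twist":0},{"x":0,"y":0,"z":0,"twist":0},{"x":0,"y":0,"z":0,"twist":0},{"x":0,"y":0,"z":0,"twist":0},{"x":0,"y":0,"z":0,"twist":0}]}}

```text
time: 4.2
tool_pos: [526.1, 334.5, 75.7]
tcp_rot: [-3.141, 0.0, -2.967]
contact_force: [0.4, -0.6, -1.0]
grip_width: 13.9
finger_force: 30.0
```

>>> {"api": "play_rows", "payload": {"commands": [{"x":0,"y":0,"z":0,"twist":4},{"x":0,"y":0,"z":0,"twist":10},{"x":0,"y":0,"z":0,"twist":17},{"x":0,"y":0,"z":0,"twist":24},{"x":0,"y":0,"z":0,"twist":31},{"x":0,"y":0,"z":0,"twist":38},{"x":0,"y":0,"z":0,"twist":44},{"x":0,"y":0,"z":0,"twist":50}]}}

```text
time: 5.0
tool_pos: [526.3, 335.6, 75.7]
tcp_rot: [3.139, -0.0, 2.44]
contact_force: [1.1, 4.4, -2.4]
grip_width: 13.7
finger_force: 30.0
```

>>> {"api": "play_rows", "payload": {"commands": [{"x":0,"y":0,"z":0,"twist":5},{"x":0,"y":0,"z":0,"twist":10},{"x":0,"y":0,"z":0,"twist":14},{"x":0,"y":0,"z":0,"twist":17},{"x":0,"y":0,"z":0,"twist":19},{"x":0,"y":0,"z":0,"twist":21},{"x":0,"y":0,"z":0,"twist":22},{"x":0,"y":0,"z":0,"twist":22}]}}

```text
time: 5.8
tool_pos: [526.7, 335.8, 75.7]
tcp_rot: [3.139, -0.001, 2.061]
contact_force: [3.0, 5.7, -3.7]
grip_width: 14.0
finger_force: 30.6
```

Run:
```python
from h import *
o=bot.get_obs(); print(o['tool_pos'],o['tcp_rot'],o['moment'],o['contact_force'],o['joint_positions'])
```

```text
[526.69037822 335.84448353  75.73926769] [ 3.13850574e+00 -6.21954671e-04  2.06079194e+00] [ 0.86354472 -0.43152132  0.75279266] [ 3.0006861   5.71706706 -3.67294627] [ 4.44670460e-01  6.94176344e-01  1.44371717e+00  9.04208513e-04
  1.00064377e+00 -4.58110902e-02]
```

>>> {"api": "play_rows", "payload": {"commands": [{"x":0,"y":0,"z":0,"twist":0},{"x":0,"y":0,"z":0,"twist":0},{"x":0,"y":0,"z":0,"twist":0},{"x":0,"y":0,"z":0,"twist":0},{"x":0,"y":0,"z":0,"twist":0},{"x":0,"y":0,"z":0,"twist":0},{"x":0,"y":0,"z":0,"twist":0},{"x":0,"y":0,"z":0,"twist":0}], "jaw": 0}}

```text
time: 6.6
tool_pos: [526.1, 334.1, 75.7]
tcp_rot: [-3.141, 0.0, 2.059]
contact_force: [0.8, -1.0, -0.6]
grip_width: 73.3
finger_force: 0.0
```

>>> {"api": "play_rows", "payload": {"commands": [{"x":0,"y":0,"z":0,"twist":0},{"x":0,"y":0,"z":0,"twist":0},{"x":0,"y":0,"z":0,"twist":0},{"x":0,"y":0,"z":-0.02,"twist":0},{"x":0,"y":0,"z":-0.06,"twist":0},{"x":0,"y":0,"z":-0.1,"twist":0},{"x":0,"y":0,"z":-0.14,"twist":0},{"x":0,"y":0,"z":-0.174,"twist":0}]}}

```text
time: 7.4
tool_pos: [526.1, 334.6, 252.3]
tcp_rot: [3.14, 0.0, 2.06]
contact_force: [0.4, -0.2, 0.2]
grip_width: 91.9
finger_force: 0.0
```

Run:
```python
from h import *
c=snap('wrist','w2'); o=bot.get_obs(); print(o['tool_pos'],o['tcp_rot'],o['grip_width'],c['rotation'])
crop('w2',180,60,480,260,2)
```

```text
[527.9196746  335.50617816 258.40537758] [3.13019574e+00 5.64301403e-04 2.05964267e+00] 91.87636214685126 [ 2.85609414e+00 -2.42840649e-03  4.88821570e-01]
```

View pics/w2_c.png

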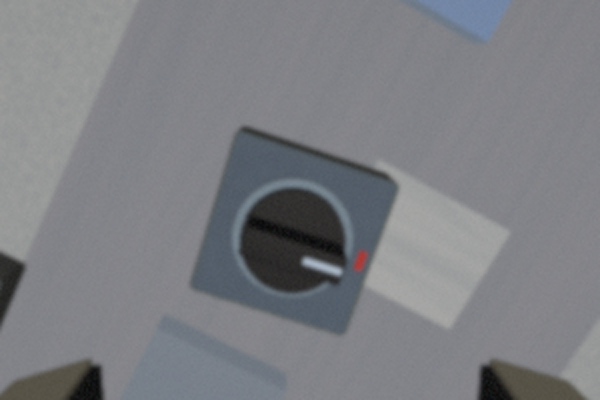

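>>> {"api": "play_rows", "payload": {"commands": [{"x":-0.02,"y":-0.011,"z":0,"twist":4},{"x":-0.06,"y":-0.033,"z":0,"twist":8},{"x":-0.1,"y":-0.055,"z":0,"twist":12},{"x":-0.14,"y":-0.077,"z":0,"twist":16},{"x":-0.18,"y":-0.099,"z":0,"twist":20},{"x":-0.22,"y":-0.121,"z":0,"twist":23.5},{"x":-0.255,"y":-0.14,"z":0,"twist":23.5},{"x":-0.272,"y":-0.149,"z":0,"twist":23.5}]}}

```text
time: 8.25
tool_pos: [521.9, 21.3, 249.7]
tcp_rot: [3.142, 0.001, 1.647]
contact_force: [-1.0, 0.1, -0.1]
grip_width: 91.8
finger_force: 0.0
```

>>> {"api": "play_rows", "payload": {"commands": [{"x":0,"y":0,"z":0,"twist":0},{"x":0,"y":0,"z":0,"twist":0},{"x":0,"y":0,"z":0,"twist":0},{"x":0,"y":0,"z":0,"twist":0},{"x":0,"y":0,"z":0,"twist":0},{"x":0,"y":0,"z":0,"twist":0},{"x":0,"y":0,"z":0,"twist":0},{"x":0,"y":0,"z":0,"twist":0}], "jaw": 0.4}}

```text
time: 9.05
tool_pos: [522.1, 24.6, 249.7]
tcp_rot: [3.142, -0.0, 1.65]
contact_force: [0.5, -0.3, 0.3]
grip_width: 55.3
finger_force: 0.0
```

Run:
```python
from h import *
c=snap('wrist','w3'); o=bot.get_obs(); print(o['tool_pos'],o['tcp_rot'],o['grip_width'],o['joint_positions'],c['eye'])
crop('w3',150,0,450,375,1.6)
```

```text
[522.15610021  24.47807985 249.72638625] [ 3.14150672e+00 -2.85725557e-06  1.64940243e+00] 55.04057008167483 [-9.98469871e-02  3.39451144e-01  1.53365358e+00  1.89235581e-05
  1.26840387e+00 -1.78458726e-01] [515.90649875  99.64870553 381.45341356]
```

View pics/w3_c.png

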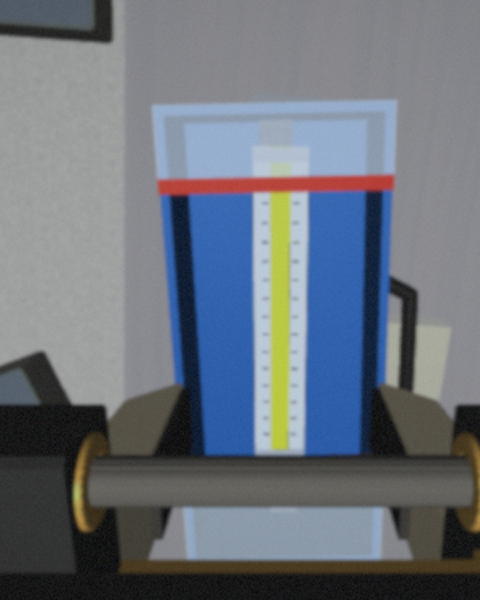

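Run:
```python
from h import *
c=load('w3'); Q=lambda x,y,z: at_z(c,150+x/1.6,y/1.6,z)[:2]
w={'end2':Q(280,146,32),'L1':Q(254,200,32),'R1':Q(308.5,200,32),'L2':Q(252.5,450,32),'R2':Q(304,450,32),'plinthend':Q(275,121,20),
'covL':Q(152,105,74),'covR':Q(397,100,74),'stripL':Q(160,194,74),'stripR':Q(393,189,74)}
for k,v in w.items(): print(k,v)
yaw=np.deg2rad(95); ex=np.array([np.cos(yaw),np.sin(yaw)]); ey=np.array([-ex[1],ex[0]])
for o in ([523.7,2.5],):
  for k,v in w.items(): print(k,(np.array([ex,ey])@(v-o)).round(1))
```

```text
end2 [515.7 106.8]
L1 [502.4  74.3]
R1 [535.5  76.9]
L2 [512.5 -95.2]
R2 [548.1 -92.4]
plinthend [511.5 121.2]
covL [448.9 120.7]
covR [573.5 133. ]
stripL [453.8  76.5]
stripR [577.5  88.9]
end2 [104.6  -1.1]
L1 [73.4 15. ]
R1 [ 73.1 -18.2]
L2 [-96.4  19.7]
R2 [-96.7 -16. ]
plinthend [119.3   1.8]
covL [124.3  64.2]
covR [125.7 -61. ]
stripL [79.8 63.2]
stripR [ 81.4 -61.1]
```

>>> {"api": "play_rows", "payload": {"commands": [{"x":0.012,"y":0,"z":0.01,"twist":0.6},{"x":0.026,"y":0,"z":0.03,"twist":0.6},{"x":0.0325,"y":0.0005,"z":0.055,"twist":0.6},{"x":0.0325,"y":0.0005,"z":0.08,"twist":0.6},{"x":0.0325,"y":0.0005,"z":0.105,"twist":0.6},{"x":0.0325,"y":0.0005,"z":0.125,"twist":0.6},{"x":0.0325,"y":0.0005,"z":0.14,"twist":0.6},{"x":0.0325,"y":0.0005,"z":0.15,"twist":0.6}]}}

```text
time: 9.9
tool_pos: [519.7, 56.8, 98.6]
tcp_rot: [-3.14, -0.0, 1.639]
contact_force: [-0.0, 0.3, -0.5]
grip_width: 54.9
finger_force: 0.0
```

>>> {"api": "play_rows", "payload": {"commands": [{"x":0,"y":0,"z":0.01,"twist":0},{"x":0,"y":0,"z":0.02,"twist":0},{"x":0,"y":0,"z":0.03,"twist":0},{"x":0,"y":0,"z":0.04,"twist":0},{"x":0,"y":0,"z":0.05,"twist":0},{"x":0,"y":0,"z":0.057,"twist":0},{"x":0,"y":0,"z":0.061,"twist":0},{"x":0,"y":0,"z":0.061,"twist":0}]}}

```text
time: 10.7
tool_pos: [519.9, 56.9, 38.2]
tcp_rot: [-3.141, -0.0, 1.639]
contact_force: [0.2, -0.1, 0.3]
grip_width: 55.1
finger_force: 0.0
```

>>> {"api": "play_rows", "payload": {"commands": [{"x":0,"y":0,"z":0,"twist":0},{"x":0,"y":0,"z":0,"twist":0},{"x":0,"y":0,"z":0,"twist":0},{"x":0,"y":0,"z":0,"twist":0},{"x":0,"y":0,"z":0,"twist":0},{"x":0,"y":0,"z":0,"twist":0},{"x":0,"y":0,"z":0,"twist":0},{"x":0,"y":0,"z":0,"twist":0}], "jaw": 1}}

```text
time: 11.5
tool_pos: [520.3, 56.8, 39.1]
tcp_rot: [3.141, 0.0, 1.639]
contact_force: [-1.2, -0.1, 5.4]
grip_width: 33.8
finger_force: 30.0
```

>>> {"api": "play_rows", "payload": {"commands": [{"x":0,"y":0,"z":-0.001,"twist":0},{"x":-0.006,"y":0,"z":-0.001,"twist":0},{"x":-0.013,"y":0,"z":-0.001,"twist":0},{"x":-0.02,"y":0,"z":-0.001,"twist":0},{"x":-0.028,"y":0,"z":-0.001,"twist":0},{"x":-0.035,"y":0,"z":-0.001,"twist":0},{"x":-0.041,"y":0,"z":-0.001,"twist":0},{"x":-0.042,"y":0,"z":-0.001,"twist":0}]}}

```text
time: 12.3
tool_pos: [523.1, 14.1, 39.7]
tcp_rot: [3.141, 0.0, 1.638]
contact_force: [0.2, -0.2, -0.9]
grip_width: 33.7
finger_force: 30.0
```

>>> {"api": "play_rows", "payload": {"commands": [{"x":0,"y":0,"z":0,"twist":0},{"x":0,"y":0,"z":-0.003,"twist":0},{"x":0,"y":0,"z":-0.006,"twist":0},{"x":0,"y":0,"z":-0.009,"twist":0},{"x":0,"y":0,"z":-0.012,"twist":0},{"x":0,"y":0,"z":-0.014,"twist":0},{"x":0,"y":0,"z":-0.015,"twist":0},{"x":0,"y":0,"z":-0.015,"twist":0}]}}

```text
time: 13.1
tool_pos: [523.0, 14.9, 54.9]
tcp_rot: [3.141, 0.0, 1.639]
contact_force: [1.0, 0.1, -1.4]
grip_width: 33.6
finger_force: 30.0
```

Run:
```python
from h import *
c=snap('side','s1'); o=bot.get_obs(); print(o['tool_pos'],o['moment'],o['contact_force'])
crop('s1',200,130,360,280,4)
```

```text
[522.96117782  14.96061555  54.77147519] [ 0.06674827 -0.02245497  0.02012904] [ 0.72618181  0.57524247 -0.566703  ]
```

View pics/s1_c.png

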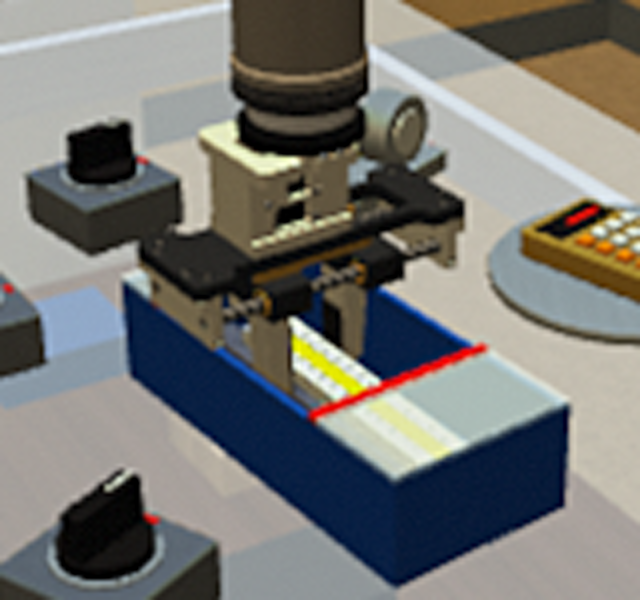

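Run:
```python
from h import *
c=load('s1'); yaw=np.deg2rad(93.9); ex=np.array([np.cos(yaw),np.sin(yaw)]); ey=np.array([-ex[1],ex[0]])
g=np.array([523,15])
for z in (32,40,47):
  for sy in (17,-17):
    p=g-ex*160+ey*sy; q=proj(c,[*p,z]); print(z,sy,(q-[200,130])*4)
```

```text
32 17 [440.  502.4]
32 -17 [488. 482.]
40 17 [440.  490.8]
40 -17 [488.4 470. ]
47 17 [440.4 480. ]
47 -17 [488.4 460. ]
```

>>> {"api": "play_rows", "payload": {"commands": [{"x":0,"y":0,"z":-0.005,"twist":0},{"x":0,"y":0,"z":-0.01,"twist":0},{"x":0,"y":0,"z":-0.014,"twist":0},{"x":0,"y":0,"z":-0.018,"twist":0},{"x":0,"y":0,"z":-0.021,"twist":0},{"x":0,"y":0,"z":-0.024,"twist":0},{"x":0,"y":0,"z":-0.026,"twist":0},{"x":0,"y":0,"z":-0.028,"twist":0}]}}

```text
time: 13.95
tool_pos: [522.9, 15.0, 82.7]
tcp_rot: [-3.141, -0.0, 1.639]
contact_force: [0.7, 0.3, -3.4]
grip_width: 33.7
finger_force: 30.0
```

Run:
```python
from h import *
o=bot.get_obs(); print(o['tool_pos'],o['moment'],o['contact_force'])
```

```text
[522.85618643  14.975061    82.69399883] [ 0.25551122 -0.10571833  0.00612752] [ 0.67802184  0.27485989 -3.43671124]
```

>>> {"api": "play_rows", "payload": {"commands": [{"x":0,"y":0,"z":-0.002,"twist":0},{"x":0,"y":0,"z":-0.004,"twist":0},{"x":0,"y":0,"z":-0.006,"twist":0},{"x":0,"y":0,"z":-0.008,"twist":0},{"x":0,"y":0,"z":-0.01,"twist":0},{"x":0,"y":0,"z":-0.012,"twist":0},{"x":0,"y":0,"z":-0.014,"twist":0},{"x":0,"y":0,"z":-0.014,"twist":0}]}}

```text
time: 14.75
tool_pos: [522.9, 15.0, 97.0]
tcp_rot: [3.141, -0.0, 1.639]
contact_force: [-0.3, -0.2, -2.6]
grip_width: 33.9
finger_force: 30.0
```

Run:
```python
from h import *
o=bot.get_obs(); print(o['tool_pos'],o['moment'],o['contact_force'])
```

```text
[522.93451028  14.97543759  96.99458788] [ 0.19950557  0.0315202  -0.00429416] [-0.25652047 -0.17413712 -2.61007227]
```

Pivoting gently (about 2 N). Continue the tilt.

>>> {"api": "play_rows", "payload": {"commands": [{"x":0,"y":0,"z":-0.002,"twist":0},{"x":0,"y":0,"z":-0.005,"twist":0},{"x":0,"y":0,"z":-0.008,"twist":0},{"x":0,"y":0,"z":-0.011,"twist":0},{"x":0,"y":0,"z":-0.014,"twist":0},{"x":0,"y":0,"z":-0.017,"twist":0},{"x":0,"y":0,"z":-0.02,"twist":0},{"x":0,"y":0,"z":-0.02,"twist":0}]}}

```text
time: 15.55
tool_pos: [523.0, 15.0, 117.2]
tcp_rot: [3.141, -0.0, 1.639]
contact_force: [-1.2, 0.2, -2.4]
grip_width: 33.8
finger_force: 30.0
```

Run:
```python
from h import *
c=snap('side','s2'); o=bot.get_obs(); print(o['tool_pos'],o['moment'],o['contact_force'])
crop('s2',200,110,360,260,4)
```

```text
[522.9940643   15.06118129 116.98574098] [0.24700579 0.03313129 0.03014188] [-0.06433641  1.29913595 -2.21545948]
```

View pics/s2_c.png

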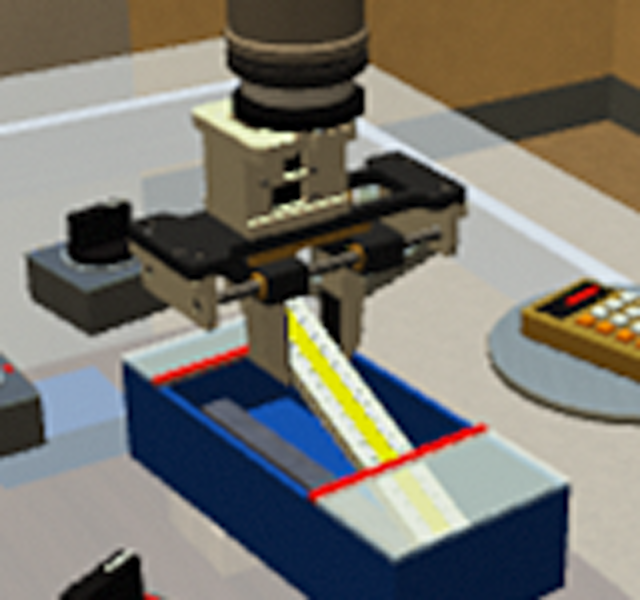

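>>> {"api": "play_rows", "payload": {"commands": [{"x":0,"y":0,"z":0.003,"twist":0},{"x":0.008,"y":0,"z":-0.0005,"twist":0},{"x":0.018,"y":0,"z":-0.0045,"twist":0},{"x":0.03,"y":0,"z":-0.0095,"twist":0},{"x":0.042,"y":0,"z":-0.0145,"twist":0},{"x":0.054,"y":0,"z":-0.0195,"twist":0},{"x":0.066,"y":0,"z":-0.0245,"twist":0},{"x":0.076,"y":0,"z":-0.029,"twist":0}]}}

```text
time: 16.4
tool_pos: [517.7, 92.1, 146.3]
tcp_rot: [3.141, -0.0, 1.64]
contact_force: [0.3, 0.4, -0.4]
grip_width: 33.5
finger_force: 30.0
```

>>> {"api": "play_rows", "payload": {"commands": [{"x":0.005,"y":0,"z":-0.006,"twist":0},{"x":0.01,"y":0,"z":-0.02,"twist":0},{"x":0.01,"y":0,"z":-0.04,"twist":0},{"x":0.01,"y":0,"z":-0.06,"twist":0},{"x":0.01,"y":0,"z":-0.08,"twist":0},{"x":0.01,"y":0,"z":-0.1,"twist":0},{"x":0.01,"y":0,"z":-0.115,"twist":0},{"x":0.01,"y":0,"z":-0.12,"twist":0}]}}

```text
time: 17.2
tool_pos: [517.7, 100.8, 267.7]
tcp_rot: [3.138, 0.0, 1.639]
contact_force: [0.3, -0.6, -1.0]
grip_width: 33.5
finger_force: 30.0
```

>>> {"api": "play_rows", "payload": {"commands": [{"x":0,"y":0,"z":0,"twist":0},{"x":0,"y":0,"z":0,"twist":0},{"x":0,"y":0,"z":0,"twist":0},{"x":0,"y":0,"z":0,"twist":0},{"x":0,"y":0,"z":0,"twist":0},{"x":0,"y":0,"z":0,"twist":0},{"x":0,"y":0,"z":0,"twist":0},{"x":0,"y":0,"z":0,"twist":0}]}}

```text
time: 18.0
tool_pos: [517.1, 100.7, 265.7]
tcp_rot: [3.141, -0.0, 1.639]
contact_force: [-0.8, -0.4, -1.3]
grip_width: 33.3
finger_force: 30.0
```

Run:
```python
from h import *
c=snap('side','s3'); o=bot.get_obs(); print(o['tool_pos'],o['moment'],o['contact_force'],o['dq'])
```

```text
[517.13525648 100.72126725 265.7591708 ] [-0.03093367 -0.02369122 -0.00758684] [-0.09021622 -0.42977652 -0.39402647] [ 0.00094508  0.00046173 -0.00284032 -0.00169142 -0.00020753 -0.0013498 ]
```

View pics/s3.png

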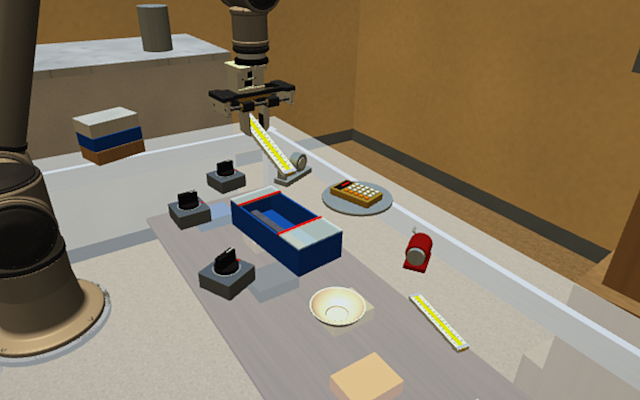

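The rule is clear of the case, and its lower end (about pixel 290,172) is at z ≈ 180 mm. The case is empty and the other things haven't moved.

```bash
python3 -c "
from plant import bot
print(bot.close_job())"
```

```text
the job is handed in; nothing more can be done
None
```

I handed the job in at about 18 s: the alarm knob was turned to its stop and sprang back, then the rule was drawn out of the case and is held still, its lowest point about 10 cm above the case top by my estimate.

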